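Pin the flight-case door shut

TASK

Shut the door of the black flight case so that its steel eye lies between the two ears of the hasp, then lock it: take the locking pin with the red grip from the wooden block and work it down through the upper ear, the eye and the lower ear until its collar sits flat on the upper ear, and let go. The sealing strip pushes the door back a little and the eye plate has side play, so feel for the eye with the pin's nose and ease it into line rather than forcing it; press gently throughout and leave everything else on the table where it is.

Things in the scene. Friction and masses are not known exactly. Their poses are not given: they have to be found in the camera images.
- case: Black flight case with aluminium edges, 240 x 240 mm, 215 mm high, fixed. Origin: centre of its underside; x points from the front (door, robot side) to the back, z up. Fork hasp at the top of the front right-hand (-x, -y) corner: two level steel ears 42 x 42 x 5 mm, one above the other with a 12 mm gap, joined by a web at the back (+x), each with an upright 14 mm hole, the two in line
- hole (a point): centre of the hole in the upper ear, in its top face, 213 mm above the table (2 mm below the case's top, free space above); axes as the case. Going down: 5 mm ear, 3 mm clear, the eye's 6 mm plate (when shut), 3 mm clear, 5 mm lower ear, whose underside is 22 mm below this point. The pin's tapered nose has some 3 mm of play in the ear when it meets the eye plate
- door (a joint): opening angle of the case's door, rad: 0 = shut, positive = open, towards the robot. Upright hinge axis 262 mm to +y and 10 mm to +x of the hole (case axes); friction (1 to 2 N at the free edge) holds the door where it is left. Shutting it squeezes a rubber seal (8 N at 0, stop at -0.012); let go, the seal pushes the eye back 4 to 6 mm out of line, to -x of the case; drawing it in takes some 8 N
- door_edge (a point): point on the door's outer face (black, 8 to 207 mm up), 205 mm from the hinge axis along the door and 20 mm in front of it, 185 mm up, good to push; -x: outward normal, +y: to the hinge. At the free edge is the eye: level steel plate 30 x 40 x 6 mm, 12 mm hole, top face 205 mm up; it has side play and stands up to 4 mm off to +y or -y, unmeasured: feel for it; 2 N shifts it
- pin: locking pin, upright in one of the block's three holes, 70 g: round red grip 16 mm in diameter, 42 mm tall, on a steel collar 22 mm in diameter, 4 mm thick; below it a steel shank 10 mm in diameter, 50 mm long, its last 20 mm tapering to a flat 5 mm nose. Origin: centre of the collar's underside; z up along the grip, whose middle is 25 mm above the origin
- pin_tip (a point): end of the pin's nose, 50 mm below the collar's underside
- block: fixed wooden block 176 x 62 mm, 58 mm high, with three upright 14 mm holes 58 mm apart along its x axis (at -58, 0 and 58 mm), 53 mm deep; pins rest with their collars on its top. Origin: centre of its underside
- spare: bystander in the block: spare pin with a black grip and a shank of only 22 mm, too short for this hasp; leave it. Origin: underside of its collar
- marker: bystander in the block: white marker pen with a blue cap, standing up 52 mm above the block
- driver: bystander: screwdriver with a yellow handle, 190 mm, lying on the table
- adaptor: bystander: aluminium centre adaptor for singles, 38 mm across, 14 mm high
- mug: bystander: blue mug, 76 mm across, 85 mm high
- cleaner: bystander: amber bottle of record cleaner, 52 mm across, 150 mm high
- brush: bystander: record brush, 100 x 36 x 32 mm
Not all that is in view belongs to the job. What is meant by the pin is not pink or yellow, and is the smaller of those in its own colour.

How it is judged:
By the outcome, as a careful person would: the job done as asked, in the order asked, and still so for the second after the job is handed in, with the robot touching nothing.
It also fails if it takes over 72 s, if anything falls off the work surface, if the arm or the gripper's body presses on something with over 40 N, if the wrist force passes 120 N, or if a joint passes its speed limit or range.

ROBOT

A 7-joint arm with a two-finger parallel gripper is mounted at the origin on the work surface. World frame = base frame: x ahead of the robot, y to its left, z up, the work surface at z = 0. Lengths are in m, angles in rad, forces in N, time in s.
With the tool pointing down it reaches from about 0.4 to 0.75 m from the base axis. Payload 19.5 kg.
Tool frame: the origin (TCP) lies where the fingers leave the gripper's body, on its centre line; the fingertips stand 73 mm ahead of it and the grasp point (between the pads) lies 54 mm ahead of it (robot.hold_point_z is the distance from the TCP to the grasp point, in m); z points along the fingers, x is the direction in which the jaws open and shut, and the axes are right-handed (so a half turn about z gives the same grasp; the last joint's range is limited). The gripper opens to 85 mm and grips with 20 to 120 N. Pads are 22 mm wide; open, the fingers measure 114 mm over their backs; the gripper's body (76 mm by 85 mm) begins 54 mm behind the grasp point. The pads swing forward as they close: fully open they stand 13 mm farther back than shut.
Start: joints at [-1.238, 0.707, -0.028, 1.485, 0.022, 0.951, -0.075], TCP at [0.21, 0.535, 0.304] pointing down, gripper open.
Joint ranges: [-2.71, 2.71], [-0.32, 2.16], [-1.57, 1.52], [0, 2.45], [-1.46, 4.6], [0, 2.02], [-2.83, 2.83]. Speed limits (rad/s): [1.89, 1.89, 2.57, 2.57, 3.01, 3.01, 3.01].

INTERFACE

Orientations are given as a rotation vector (axis times angle).
In Python, from bench import robot gives the robot as it stands.
- The arm moves only by the tool send_rows, never from a script. Its arguments are lists of equal length, an entry for each row: "hand": the opening, from -1 (shut) to 1 (fully open); "slide": the shift along the tool's x, y, z in cm, a list of three; "roll": the turn about the tool's z in rad. A call has 1 to 8 rows; each row is the pose to reach, as a shift and turn from the pose measured when the call began, along the tool's axes at that moment; what a row does not reach only later rows make up. A row lasts 1/8 s, in which the tool goes at most 62.5 mm and 10.7 degrees, less where a joint would pass 70% of its speed; a pose out of reach is approached as far as the arm can. A call with a gripper value outside its range is refused whole. The fingers move at their own pace and stop on an object; "squeeze" is the grip in N (left out, the last holds). Time passes only in rows, so rows that repeat a pose let the fingers close. It gives the time, the measured TCP pose, the force and the opening at its end, in the units of the state.
- robot.observe(): the state, without advancing time (a new reading comes with each control period).
- robot.snapshot(name): name is "scene" or "side" or "wrist"; returns a dict with "frame" (400x640x3 uint8, red, green, blue), "intrinsics" (3x3 intrinsics, pixels), "dist" ([k1, k2, p1, p2, k3] as OpenCV has them; the pictures are not rectified), "world_from_camera" (4x4, takes a point from camera to world coordinates). Camera axes: x right, y up, looking along -z (the intrinsics and any distortion apply to the point x, -y, -z); pixel columns grow to the right and rows downward; lengths in m; the calibration is good to about 2 mm. A picture is of the moment at which its call begins. There is no depth.
- robot.close_job(): hands the job in, once; it reports no verdict.
Trained networks look in a picture, given as the dict that the camera call returned (one of the last four; its "shot" number tells which), for a name from the list of things; names that differ only in an ending like _2 or _b are one class to them, and where a whole thing is asked for, a point or a joint stands for the part that bears it (a point fixed in the world has none). Each returns a list of dicts, best first, with "p" (0 to 1); they miss things now and then, are a little off and sometimes report something else, mostly with a low value. They report only what shows in the picture. A call takes as long as a camera call. They do not tell look-alikes from the thing itself.
- robot.search_frame(target, picture): "location" ([row, column] in pixels, amid what is visible of it).
- robot.silhouettes(target, picture): "mask" (400x640 bool, what is visible of it) and "location" ([row, column] in pixels, amid what is visible of it).
- robot.mark_of(target, picture): "location" ([row, column] in pixels: a listed point, or the origin of a listed thing).
The state is a dict: "t": time; "joints": joint angles; "qvel": joint speeds; "joint_efforts": joint torques, N m; "tcp_pos": TCP position; "tcp_rot": TCP orientation; "wrist_force": force on the tool from outside, world axes, zero at the start; "torque": the same for the moment, N m; "finger_gap": opening from 0.0 (shut) to 1.0 (fully open).
Only numpy, scipy, OpenCV 4.12 (cv2) and the standard library are available. Lean on these libraries where they do the work, as an engineer would, in place of code of your own. Each camera call takes 0.05 s, during which the arm holds its last target. There are 200 camera calls.

## Working session

There is one attempt and no reset: what is moved stays moved. The work goes in short steps, Python scripts to look and compute and a tool call to move; the robot and the scene stay as the last step left them, time stands still between calls to the robot, and variables do not carry over. Pictures are saved under pics/ and viewed, about 8 in all and at most 12, crops included, and the job is handed in when it is done.

Besides the shell and the picture viewer there is one more tool, called as name([rows], argument=value, ...), one row to a line, values as JSON. send_rows: Moves the arm, as the interface text tells. Its arguments: {"type":"object","properties":{"hand":{"type":"array"},"slide":{"type":"array"},"roll":{"type":"array"},"squeeze":{"type":"number"}},"required":["hand","slide","roll"]}

```bash
mkdir -p pics; ls; cat > h.py <<'E'
import numpy as np, cv2
from bench import robot
from scipy.spatial.transform import Rotation as R
def save(im,name): cv2.imwrite('pics/'+name, cv2.cvtColor(im,cv2.COLOR_RGB2BGR))
def ray(s,loc):
    uv=np.array([[[loc[1],loc[0]]]],float)
    x,y=cv2.undistortPoints(uv,np.array(s['intrinsics']),np.array(s['dist'],float))[0,0]
    T=np.array(s['world_from_camera']); d=T[:3,:3]@np.array([x,-y,-1]); return T[:3,3],d/np.linalg.norm(d)
def atz(s,loc,z):
    o,d=ray(s,loc); return o+d*(z-o[2])/d[2]
def tri(obs):
    A=np.zeros((3,3));b=np.zeros(3)
    for s,l in obs:
        o,d=ray(s,l);P=np.eye(3)-np.outer(d,d);A+=P;b+=P@o
    X=np.linalg.solve(A,b); return X,[float(np.linalg.norm(np.cross(ray(s,l)[1],X-ray(s,l)[0]))) for s,l in obs]
def proj(s,X):
    T=np.linalg.inv(np.array(s['world_from_camera'])); p=T[:3,:3]@np.asarray(X)+T[:3,3]
    q=np.array([[p[0]/-p[2],-p[1]/-p[2],1.0]])
    return cv2.projectPoints(q,np.zeros(3),np.zeros(3),np.array(s['intrinsics']),np.array(s['dist'],float))[0][0,0]
E
python3 - <<'E'
from h import *
np.set_printoptions(precision=4,suppress=True)
S={n:robot.snapshot(n) for n in('scene','side')}
for n,s in S.items(): save(s['frame'],n+'0.png')
for t in ['case','hole','door_edge','door','pin','pin_tip','block','spare','marker']:
    for n,s in S.items():
        print(t,n,[(np.round(r['location'],1).tolist(),round(r['p'],2)) for r in robot.mark_of(t,s)[:4]])
o=robot.observe();print(o['tcp_pos'],o['tcp_rot'],o['wrist_force'],robot.hold_point_z)
print(R.from_rotvec(o['tcp_rot']).as_matrix())
for n,s in S.items(): print(n,np.array(s['world_from_camera'])[:3])
E
```

```text
pics
case scene [([283.9, 393.4], 0.8)]
case side []
hole scene [([220.4, 305.4], 0.72), ([253.0, 206.8], 0.68), ([348.5, 337.2], 0.31)]
hole side [([224.5, 397.1], 0.17)]
door_edge scene [([196.7, 306.2], 0.59)]
door_edge side []Traceback (most recent call last):
  File "<stdin>", line 7, in <module>
ValueError: it knows: adaptor, block, brush, case, cleaner, door_edge, driver, hole, marker, mug, pin, pin_tip, spare
```

```bash
python3 - <<'E'
from h import *
np.set_printoptions(precision=4,suppress=True)
S={n:robot.snapshot(n) for n in('scene','side')}
for t in ['pin','pin_tip','block','spare','marker']:
    for n,s in S.items():
        print(t,n,[(np.round(r['location'],1).tolist(),round(r['p'],2)) for r in robot.mark_of(t,s)[:4]])
o=robot.observe();print(o['tcp_pos'],o['tcp_rot'],o['wrist_force'],robot.hold_point_z,o['t'])
print(R.from_rotvec(o['tcp_rot']).as_matrix())
for n,s in S.items(): print(n,np.array(s['world_from_camera'])[:3])
E
```

```text
pin scene [([279.1, 239.7], 0.73), ([310.3, 274.5], 0.64), ([251.2, 228.1], 0.58), ([289.7, 203.7], 0.55)]
pin side []
pin_tip scene [([290.4, 244.0], 0.73), ([322.6, 275.4], 0.58), ([272.0, 236.3], 0.56), ([173.7, 326.0], 0.16)]
pin_tip side []
block scene [([310.4, 205.7], 0.97), ([280.8, 391.8], 0.53)]
block side []
spare scene [([311.4, 212.9], 0.6)]
spare side []
marker scene [([275.6, 190.9], 0.65)]
marker side []
[0.2105 0.5351 0.3038] [ 2.5964  1.7687 -0.0002] [-0.1714 -1.0024  0.0228] 0.0539 1.0
[[ 0.3661  0.9306 -0.0001]
 [ 0.9306 -0.3661 -0.0001]
 [-0.0001 -0.     -1.    ]]
scene [[ 0.7395 -0.4157  0.5295  1.0341]
 [ 0.6731  0.4431 -0.5921 -0.5513]
 [ 0.0116  0.7943  0.6074  0.7072]]
side [[-0.8383  0.3103 -0.4482 -0.0036]
 [-0.545  -0.4604  0.7007  0.8529]
 [ 0.0111  0.8317  0.5551  0.8151]]
```

View pics/scene0.png

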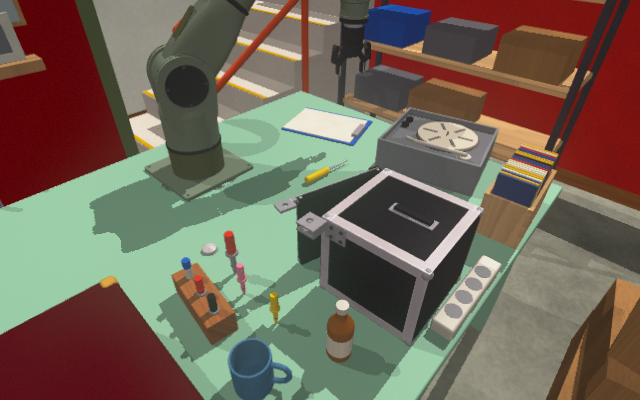

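View pics/side0.png

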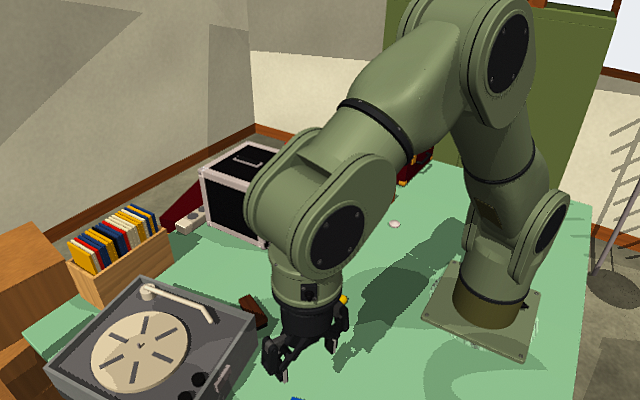

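The red pin is in the block's middle hole, about (285,199). The marker is at (265,187) and the spare at (303,212), with a larger red look-alike outside the block at (243,231). The hasp is at (222,312) and the open door's eye at (205,287). I'll enlarge these areas.

```bash
python3 - <<'E'
from h import *
f=cv2.imread('pics/scene0.png')
a=cv2.resize(f[160:260,260:400],None,fx=5,fy=5,interpolation=cv2.INTER_CUBIC)
cv2.imwrite('pics/c1.png',a)
b=cv2.resize(f[225:345,165:285],None,fx=5,fy=5,interpolation=cv2.INTER_CUBIC)
cv2.imwrite('pics/c2.png',b)
E
```

```text
(no output)
```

View pics/c1.png

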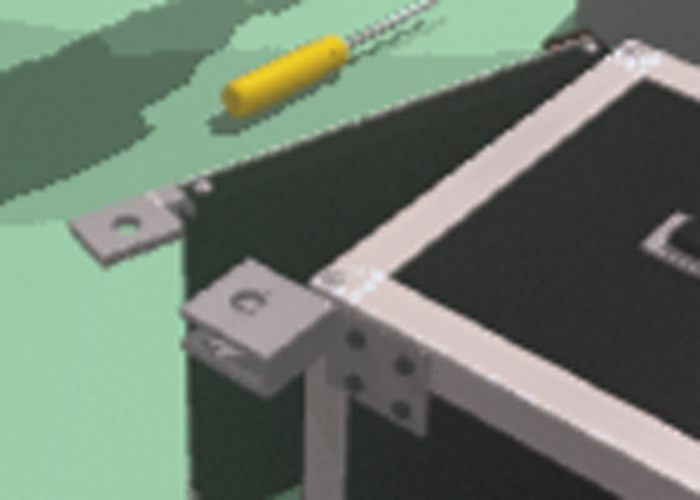

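View pics/c2.png

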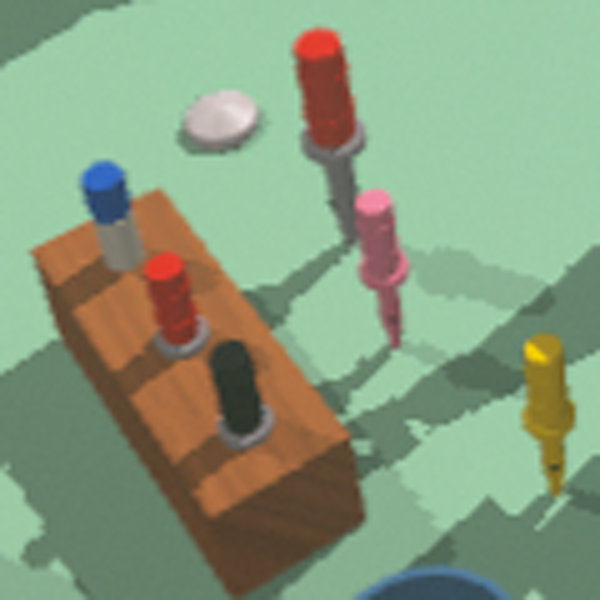

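The crops show the upper ear hole at about (row 219.6, col 309.2), the eye hole at (204.3, 285), the front case corners at (216,326) and (169,387), the red pin's grip top at (277.5,198) and its collar at (292,201.5).

```bash
python3 - <<'E'
from h import *
np.set_printoptions(precision=4,suppress=True)
s=robot.snapshot('scene')
P={'hole':(219.5,309.1,.213),'eye':(204.1,284.7,.205),'cFR':(215.5,325.5,.215),'cFL':(168.8,386.7,.215),'cBR':(272.5,427.5,.215),'cBL':(210,481.5,.215),
'ptop':(277.2,197.6,.104),'pcol':(291.8,201.3,.062),'spTop':(294,211,.104),'spCol':(309.5,213.5,.062),'mark':(258.5,185.5,.110),
'bigredtop':(233,228.5,.11),'pinktop':(265,240,.10),'clean':(306,342,.15),'driverend':(179,307,.015)}
W={k:atz(s,v[:2],v[2]) for k,v in P.items()}
for k,v in W.items(): print(k,v)
print([np.linalg.norm(W[a]-W[b]) for a,b in(('cFR','cFL'),('cFR','cBR'),('cBL','cBR'),('cBL','cFL'))])
d=W['cFL']-W['cFR'];x=W['cBR']-W['cFR'];x2=W['cBL']-W['cFL']
print('yaw of y', np.degrees(np.arctan2(d[1],d[0]))-90,np.degrees(np.arctan2(x[1],x[0])),np.degrees(np.arctan2(x2[1],x2[0])))
yaw=np.arctan2(x[1]+x2[1],x[0]+x2[0]);ex=np.array([np.cos(yaw),np.sin(yaw),0]);ey=np.array([-ex[1],ex[0],0])
h=W['hole'];hin=h+.262*ey+.010*ex
print('hinge',hin, 'corners rel hole',[( (W[c]-h)@ex,(W[c]-h)@ey) for c in('cFR','cFL','cBR','cBL')])
e=W['eye']-hin;e[2]=0;r0=h-hin;r0[2]=0
print('eye r',np.linalg.norm(e),np.linalg.norm(r0),'open',np.degrees(np.arctan2(*(np.cross(e,r0)[2],e@r0))))
E
```

```text
hole [ 0.6303 -0.1248  0.213 ]
eye [ 0.5506 -0.1164  0.205 ]
cFR [ 0.6476 -0.0948  0.215 ]
cFL [0.6384 0.1374 0.215 ]
cBR [ 0.8769 -0.0905  0.215 ]
cBL [0.8727 0.1405 0.215 ]
ptop [ 0.5003 -0.3212  0.104 ]
pcol [ 0.5034 -0.323   0.062 ]
spTop [ 0.5565 -0.328   0.104 ]
spCol [ 0.5597 -0.3322  0.062 ]
mark [ 0.4419 -0.3112  0.11  ]
bigredtop [ 0.4434 -0.1985  0.11  ]
pinktop [ 0.5337 -0.2384  0.1   ]
clean [ 0.7843 -0.2035  0.15  ]
driverend [0.3246 0.1888 0.015 ]
[np.float64(0.23233794285942191), np.float64(0.2293549468585061), np.float64(0.23107917121656354), np.float64(0.2343956940141355)]
yaw of y 2.265779043092948 1.0607614310614473 0.7656132892882436
hinge [0.6362 0.1373 0.213 ] corners rel hole [(np.float64(0.017704162849637363), np.float64(0.029770627242325706)), (np.float64(0.012213326281228273), np.float64(0.26204367864073275)), (np.float64(0.24705833231099042), np.float64(0.030367786485001196)), (np.float64(0.24660825961641608), np.float64(0.26144651939805724))]
eye r 0.2677241424298476 0.26219077024182225 open 17.353458920525853
```

```bash
cat >> h.py <<'E'
def go(p,ang):
    "print slide (cm) and roll to bring TCP to p with tool x at world angle ang deg (mod 180)"
    o=robot.observe();M=R.from_rotvec(o['tcp_rot']).as_matrix()
    sl=M.T@(np.array(p)-o['tcp_pos'])*100
    cur=np.degrees(np.arctan2(M[1,0],M[0,0]));d=(ang-cur+90)%180-90
    print('slide',np.round(sl,2),'roll',round(-np.radians(d),3),'j7',round(o['joints'][6],2),'tilt',np.round(M[:,2],3),'F',np.round(o['wrist_force'],2))
E
python3 - <<'E'
from h import *
hin=np.array([.636,.137]);yaw=np.radians(1.5)
for op in (17,0):
    a=yaw-np.radians(90+op); u=np.array([np.cos(a),np.sin(a)]); n=np.array([u[1],-u[0]])  # outward (-x)
    print(op,u,n,hin+.205*u+.02*n)
go([.42,0.0,.33],91.5)
go([.46,-0.05,.25],91.5)
E
```

```text
17 [-0.26723838 -0.96363045] [-0.96363045  0.26723838] [ 0.56194352 -0.05519948]
0 [ 0.02617695 -0.99965732] [-0.99965732 -0.02617695] [ 0.62137313 -0.06845329]
slide [-42.12  39.09  -2.61] roll -0.401 j7 -0.08 tilt [-0. -0. -1.] F [0.61 0.16 0.21]
slide [-45.31  44.64   5.39] roll -0.401 j7 -0.08 tilt [-0. -0. -1.] F [0.61 0.16 0.21]
```

send_rows([
  [-3, 3, -1],
  [-8, 7.5, -2.6],
  [-13, 12, -2.6],
  [-17, 16, -2.6],
  [-21, 20, -2.6],
  [-25, 23.5, -2.6],
  [-29, 27, -2.6],
  [-33, 31, -2.6],
], hand=[-1, -1, -1, -1, -1, -1, -1, -1], roll=[-0.05, -0.1, -0.15, -0.2, -0.25, -0.3, -0.35, -0.4])

```text
t: 2.05
tcp_pos: [0.3785, 0.1129, 0.3301]
tcp_rot: [2.191, 2.251, 0.001]
wrist_force: [0.8, 1.2, -0.9]
finger_gap: -0.003
```

```bash
python3 - <<'E'
from h import *
go([.47,-0.05,.33],91.5)
E
```

```text
slide [-16.54   8.7    0.02] roll 0.001 j7 1.08 tilt [ 0.001  0.    -1.   ] F [ 0.81  1.22 -0.94]
```

send_rows([
  [-4, 2, 0],
  [-8, 4, 0],
  [-12, 6, 0],
  [-16.5, 8.7, 0],
  [-16.5, 8.7, 4],
  [-16.5, 8.7, 8],
  [-16.5, 8.7, 8],
], hand=[-1, -1, -1, -1, -1, -1, -1], roll=[0, 0, 0, 0, 0, 0, 0])

```text
t: 2.92
tcp_pos: [0.4694, -0.0495, 0.2488]
tcp_rot: [-2.189, -2.25, 0.003]
wrist_force: [0.6, -0.0, 0.8]
finger_gap: -0.003
```

```bash
python3 - <<'E'
from h import *
s=robot.snapshot('wrist');save(s['frame'],'w1.png')
go([.54,-0.06,.25],91.5)
print(proj(s,[.6303,-.1248,.213]),proj(s,[.5506,-.1164,.205]))
for t in('hole','door_edge'):print(t,[(np.round(r['location'],1).tolist(),round(r['p'],2)) for r in robot.mark_of(t,s)[:4]])
E
```

```text
slide [-1.24  6.97  0.03] roll 0.001 j7 1.44 tilt [-0.001  0.    -1.   ] F [-0.25 -0.33  1.32]
[178.56340756 529.92376011] [178.8234518  427.38459168]
hole []
door_edge []
```

View pics/w1.png

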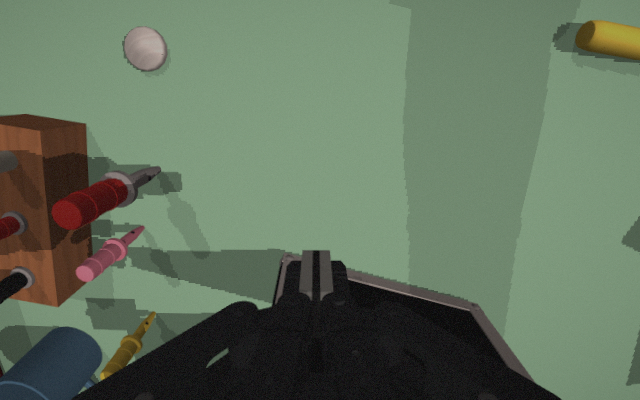

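The fingers are in front of the door's top edge, and the wrist camera looks back toward the robot, so I'll flip it later. Next I push the door.

send_rows([
  [-0.3, 3, 0],
  [-0.6, 5.5, 0],
  [-0.8, 7, 0],
  [-1.1, 8.5, 0],
  [-1.3, 9.7, 0],
  [-1.5, 10.8, 0],
  [-1.7, 11.8, 0],
  [-1.9, 12.3, 0],
], hand=[-1, -1, -1, -1, -1, -1, -1, -1], roll=[0, 0, 0, 0, 0, 0, 0, 0])

```text
t: 4.08
tcp_pos: [0.5944, -0.065, 0.2533]
tcp_rot: [2.189, 2.25, 0.004]
wrist_force: [-1.4, 1.1, 0.7]
finger_gap: -0.0
```

send_rows([
  [0, 0.3, 0.2],
  [0, 0.6, 0.2],
  [0, 0.9, 0.2],
  [0, 0.9, 0.2],
], hand=[-1, -1, -1, -1], roll=[0, 0, 0, 0])

```text
t: 4.58
tcp_pos: [0.6036, -0.0647, 0.2513]
tcp_rot: [2.189, 2.25, 0.005]
wrist_force: [-0.0, 0.2, 0.3]
finger_gap: 0.0
```

```bash
python3 - <<'E'
from h import *
s=robot.snapshot('scene');save(cv2.resize(s['frame'][160:260,260:400],None,fx=5,fy=5,interpolation=cv2.INTER_CUBIC),'c3.png')
print(robot.observe()['wrist_force'])
E
```

```text
[-0.24365796  0.34889302 -0.23292003]
```

View pics/c3.png

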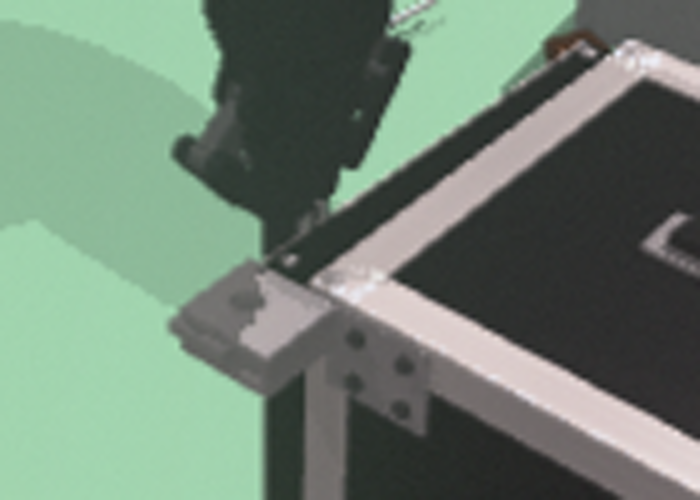

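The eye is now between the ears with roughly 1 cm still to go. I'll push on in small steps.

send_rows([
  [0, 0.2, 0],
  [0, 0.4, 0],
  [0, 0.4, 0],
], hand=[-1, -1, -1], roll=[0, 0, 0])

```text
t: 5.0
tcp_pos: [0.6074, -0.0647, 0.2513]
tcp_rot: [2.189, 2.25, 0.004]
wrist_force: [-3.9, -2.2, 1.4]
finger_gap: 0.001
```

send_rows([
  [0, 0.2, 0],
  [0, 0.4, 0],
  [0, 0.4, 0],
], hand=[-1, -1, -1], roll=[0, 0, 0])

```text
t: 5.38
tcp_pos: [0.6108, -0.0649, 0.2513]
tcp_rot: [2.19, 2.251, 0.001]
wrist_force: [-9.7, -2.6, 6.3]
finger_gap: -0.002
```

send_rows([
  [0, 0.1, 0],
  [0, 0.2, 0],
  [0, 0.2, 0],
], hand=[-1, -1, -1], roll=[0, 0, 0])

```text
t: 5.75
tcp_pos: [0.6118, -0.0649, 0.2513]
tcp_rot: [-2.191, -2.251, 0.002]
wrist_force: [-12.6, -1.9, 7.7]
finger_gap: 0.002
```

send_rows([
  [0, 0.1, 0],
  [0, 0.25, 0],
  [0, 0.25, 0],
], hand=[-1, -1, -1], roll=[0, 0, 0])

```text
t: 6.12
tcp_pos: [0.6126, -0.065, 0.2513]
tcp_rot: [-2.188, -2.248, 0.008]
wrist_force: [-23.4, -1.0, 14.8]
finger_gap: 0.001
```

send_rows([
  [0, -1, 0],
  [0, -3, 0],
  [0, -6, 0],
  [0, -8, -3],
  [0, -9, -8],
  [0, -9, -10],
  [0, -9, -10],
], hand=[-1, -1, -1, -1, -1, -1, -1], roll=[0, 0, 0, 0, -0.1, -0.25, -0.4])

```text
t: 7.0
tcp_pos: [0.5238, -0.0671, 0.3536]
tcp_rot: [-1.692, -2.644, 0.004]
wrist_force: [-0.6, 0.5, -0.1]
finger_gap: 0.0
```

```bash
python3 - <<'E'
from h import *
s=robot.snapshot('scene');save(cv2.resize(s['frame'][160:260,260:400],None,fx=5,fy=5,interpolation=cv2.INTER_CUBIC),'c4.png')
o=robot.observe();print(o['tcp_pos'],o['wrist_force'],o['joints'])
go([.502,-.20,.33],-85)
E
```

```text
[ 0.52362547 -0.06726869  0.35270207] [ 0.22437545 -0.4113978   0.0124216 ] [ 0.25413544  0.59366705 -0.34348759  1.5657729   0.22295963  1.02555261
  1.85864693]
slide [-11.09  -7.6    2.29] roll 0.353 j7 1.86 tilt [-0.005 -0.001 -1.   ] F [ 0.22 -0.41  0.01]
```

View pics/c4.png

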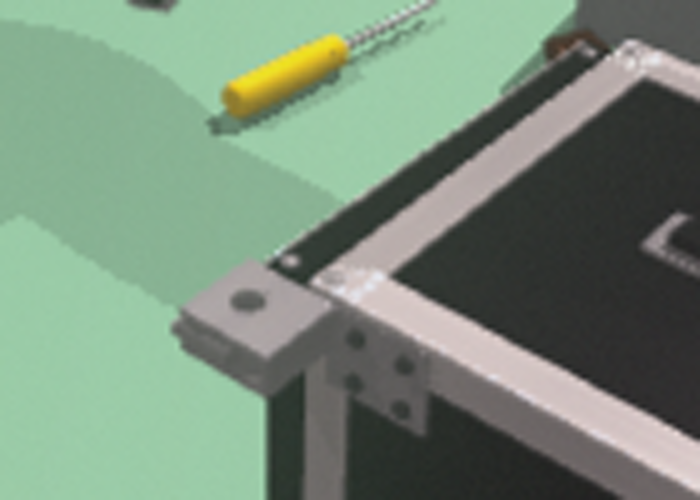

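The door is shut with only the small spring-back left. I'm flipping the tool so the wrist camera faces +x, while moving towards the pin.

send_rows([
  [-1, -1, 0],
  [-2, -2, 0],
  [-3, -3, 0],
  [-4, -4.5, 0],
  [-6, -6, 0],
  [-8, -7, 0],
  [-9.5, -8.5, 0],
  [-11, -10, 1],
], hand=[-1, -1, -1, -1, -1, -1, -1, -1], roll=[0.18, 0.36, 0.54, 0.72, 0.9, 1.08, 1.26, 1.44])

```text
t: 8.05
tcp_pos: [0.4801, -0.21, 0.3432]
tcp_rot: [3.018, 0.872, -0.005]
wrist_force: [0.1, 0.2, -0.8]
finger_gap: 0.003
```

send_rows([
  [0, 0, 0],
  [0, 0, 0],
  [0, 0, 0],
  [0, 0, 0],
  [0, 0, 0],
  [0, 0, 0],
  [0, 0, 0],
  [0, 0, 0],
], hand=[-1, 0, 0.3, 0.3, 0.3, 0.3, 0.3, 0.3], roll=[0.18, 0.36, 0.54, 0.72, 0.9, 1.08, 1.26, 1.44])

```text
t: 9.05
tcp_pos: [0.4805, -0.2099, 0.3432]
tcp_rot: [2.836, -1.345, -0.002]
wrist_force: [0.7, -0.3, 0.5]
finger_gap: 0.651
```

```bash
python3 - <<'E'
from h import *
go([.47,-.21,.35],-85)
s=robot.snapshot('wrist')
for p in ([.6303,-.1248,.213],[.502,-.322,.104]): print(proj(s,p))
E
```

```text
slide [-0.65  0.82 -0.68] roll 0.598 j7 -0.18 tilt [-0.002 -0.002 -1.   ] F [ 0.69 -0.28  0.47]
[372.31237683 -79.46507775]
[411.89392501 229.38637656]
```

send_rows([
  [0, 0, 0],
  [0, 2, 0],
  [0, 4, 0],
  [0, 4, 0],
], hand=[0.3, 0.3, 0.3, 0.3], roll=[0.18, 0.36, 0.54, 0.6])

```text
t: 9.6
tcp_pos: [0.4487, -0.2355, 0.3433]
tcp_rot: [2.298, -2.138, -0.0]
wrist_force: [-0.3, -0.5, 0.2]
finger_gap: 0.651
```

```bash
python3 - <<'E'
from h import *
np.set_printoptions(precision=4,suppress=True)
s=robot.snapshot('wrist');save(s['frame'],'w2.png')
go([.502,-.322,.20],-85)
for p in ([.6303,-.1248,.213],[.502,-.322,.104],[.502,-.322,.058]): print(proj(s,p))
for t in('hole','pin','spare','marker'):
  for r in robot.mark_of(t,s)[:3]: print(t,np.round(r['location'],1),round(r['p'],2),atz(s,r['location'],.213 if t=='hole' else .058))
E
```

```text
slide [ 9.03 -4.67 14.32] roll -0.016 j7 -0.58 tilt [-0.002 -0.002 -1.   ] F [ 0.45 -0.31 -0.72]
[ 128.5306 -117.8344]
[411.2453 131.208 ]
[399.2965 125.8885]
pin [151.2 292.3] 0.94 [ 0.4659 -0.2078  0.058 ]
pin [123.2 396.2] 0.79 [ 0.5046 -0.3182  0.058 ]
pin [ 92.6 322.9] 0.63 [ 0.5301 -0.2367  0.058 ]
spare [ 69.9 414.5] 0.82 [ 0.5598 -0.3293  0.058 ]
marker [177.2 385. ] 0.56 [ 0.4438 -0.3145  0.058 ]
```

View pics/w2.png

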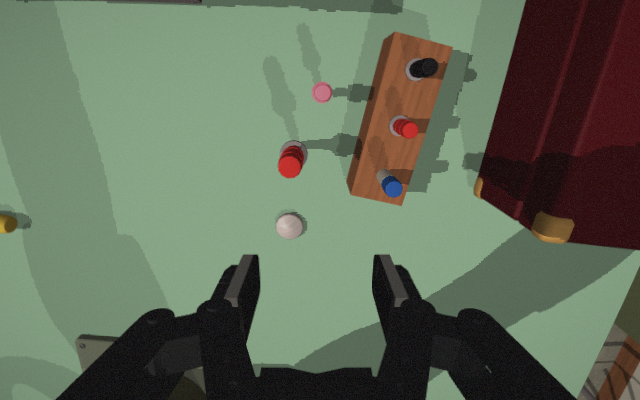

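The picture shows the block's red pin with its grip top at (129,408) and collar at (124,397). It agrees with the scene camera to about 3 mm. Now I move above it and descend.

send_rows([
  [3, -1.5, 2],
  [6, -3, 5],
  [8.87, -4.8, 8],
  [8.87, -4.8, 12],
  [8.87, -4.8, 13],
  [8.87, -4.8, 13],
], hand=[0.3, 0.3, 0.3, 0.3, 0.3, 0.3], roll=[0, 0, 0, 0, 0, 0])

```text
t: 10.6
tcp_pos: [0.5042, -0.3193, 0.2137]
tcp_rot: [2.306, -2.13, -0.001]
wrist_force: [0.4, 0.6, -0.3]
finger_gap: 0.65
```

```bash
python3 - <<'E'
from h import *
np.set_printoptions(precision=4,suppress=True)
s=robot.snapshot('wrist')
o=robot.observe();M=R.from_rotvec(o['tcp_rot']).as_matrix()
print('proj',proj(s,[.503,-.3205,.104]))
hsv=cv2.cvtColor(s['frame'],cv2.COLOR_RGB2HSV)
m=((hsv[...,0]<6)|(hsv[...,0]>174))&(hsv[...,1]>180)&(hsv[...,2]>70)
n,l,st,c=cv2.connectedComponentsWithStats(m.astype(np.uint8))
for i in range(1,n):
    if st[i,4]>60: print(st[i],c[i])
t=s
S=robot.snapshot('scene')
for r in robot.mark_of('pin',S)[:4]: print(np.round(r['location'],1),round(r['p'],2),atz(S,r['location'],.058))
go([.503,-.3205,.139],-88)
print(np.array(s['world_from_camera']))
save(s['frame'],'w3.png')
E
```

```text
proj [319.0445 236.9712]
[622 169  18  23 106] [632.8585 179.8113]
[306 204  27  44 874] [318.8215 226.6384]
[ 107  244   70   71 2289] [140.346  280.8209]
[250.9 230.9] 0.7 [ 0.4473 -0.2028  0.058 ]
[308.7 273.6] 0.68 [ 0.6448 -0.2463  0.058 ]
[289.8 200.5] 0.63 [ 0.4943 -0.3196  0.058 ]
[278.7 239.6] 0.51 [ 0.5308 -0.2431  0.058 ]
slide [0.07 0.15 7.57] roll 0.044 j7 -0.46 tilt [-0.    -0.002 -1.   ] F [ 0.25 -0.22 -0.07]
[[ 0.0795  0.9419  0.3263  0.5887]
 [-0.9968  0.0746  0.0276 -0.3113]
 [ 0.0016 -0.3275  0.9449  0.2841]
 [ 0.      0.      0.      1.    ]]
```

send_rows([
  [0.07, 0.15, 2],
  [0.07, 0.15, 4],
  [0.07, 0.15, 6],
  [0.07, 0.15, 7.5],
  [0.07, 0.15, 7.5],
], hand=[0.3, 0.3, 0.3, 0.3, 0.3], roll=[0.04, 0.04, 0.04, 0.04, 0.04])

```text
t: 11.38
tcp_pos: [0.503, -0.3204, 0.1395]
tcp_rot: [2.263, -2.176, 0.001]
wrist_force: [-0.1, -0.1, 0.5]
finger_gap: 0.652
```

send_rows([
  [0, 0, 0],
  [0, 0, 0],
  [0, 0, 0],
  [0, 0, 0],
  [0, 0, 0],
  [0, 0, 0],
], hand=[-1, -1, -1, -1, -1, -1], roll=[0, 0, 0, 0, 0, 0], squeeze=60)

```text
t: 12.12
tcp_pos: [0.5032, -0.3205, 0.1402]
tcp_rot: [2.264, -2.176, 0.003]
wrist_force: [-0.7, 1.2, 6.6]
finger_gap: 0.17
```

send_rows([
  [0, 0, -1],
  [0, 0, -3],
  [0, 0, -6],
  [0, 0, -10],
  [0, 0, -14],
  [0, 0, -18],
  [0, 0, -22],
  [0, 0, -23.5],
], hand=[-1, -1, -1, -1, -1, -1, -1, -1], roll=[0, 0, 0, 0, 0, 0, 0, 0])

```text
t: 13.12
tcp_pos: [0.503, -0.3202, 0.3782]
tcp_rot: [2.263, -2.176, 0.007]
wrist_force: [-0.8, -0.5, -1.5]
finger_gap: 0.169
```

```bash
python3 - <<'E'
from h import *
np.set_printoptions(precision=4,suppress=True)
o=robot.observe();print(o['tcp_pos'],o['finger_gap'],o['wrist_force'])
go([.55,-.16,.375],-88.5)
E
```

```text
[ 0.503  -0.3202  0.3782] 0.16918806058341698 [-0.8185 -0.5293 -1.5298]
slide [-15.82  -5.33   0.26] roll 0.013 j7 -0.62 tilt [ 0.002 -0.004 -1.   ] F [-0.82 -0.53 -1.53]
```

send_rows([
  [-2, -1, 0],
  [-5, -2.5, 0],
  [-8, -4, 0],
  [-11, -5.5, 0],
  [-14, -7, 0],
  [-17, -8.5, 0.3],
  [-18, -9.7, 0.3],
  [-18, -9.7, 0.3],
], hand=[-1, -1, -1, -1, -1, -1, -1, -1], roll=[0, 0, 0, 0, 0, 0, 0, 0])

```text
t: 14.12
tcp_pos: [0.593, -0.1366, 0.3748]
tcp_rot: [2.264, -2.175, 0.008]
wrist_force: [-0.6, -0.6, -0.6]
finger_gap: 0.169
```

```bash
python3 - <<'E'
from h import *
np.set_printoptions(precision=4,suppress=True)
s=robot.snapshot('wrist')
S=robot.snapshot('scene')
o=robot.observe();M=R.from_rotvec(o['tcp_rot']).as_matrix();print(o['tcp_pos'],M)
for t in('hole','pin_tip','pin'):
  for n,q in(('w',s),('S',S)):
    for r in robot.mark_of(t,q)[:4]: print(t,n,np.round(r['location'],1),round(r['p'],2),atz(q,r['location'],.213))
tip=o['tcp_pos']+M@[0,0,.1318]
print('tip',tip,proj(s,tip),proj(S,tip),'hole',proj(s,[.6303,-.1248,.213]))
f=cv2.resize(s['frame'][120:380,200:440],None,fx=2.3,fy=2.3,interpolation=cv2.INTER_CUBIC)
u,v=map(int,proj(S,tip));g=cv2.resize(S['frame'][160:260,270:370],None,fx=5,fy=5,interpolation=cv2.INTER_CUBIC)
g=cv2.resize(g,None,fx=f.shape[0]/g.shape[0]*.4,fy=f.shape[0]/g.shape[0]*.4) if 0 else g
H=max(f.shape[0],g.shape[0]);c=np.zeros((H,f.shape[1]+g.shape[1],3),np.uint8);c[:f.shape[0],:f.shape[1]]=f;c[:g.shape[0],f.shape[1]:]=g
c=c[:, :];k=min(1,799/c.shape[1]);save(cv2.resize(c,None,fx=k,fy=k),'w4.png');print(c.shape,f.shape,k)
E
```

```text
[ 0.5923 -0.1379  0.3749] [[ 0.0376 -0.9993  0.0023]
 [-0.9993 -0.0376 -0.0052]
 [ 0.0053 -0.0021 -1.    ]]
hole w [154.5 300.1] 0.93 [ 0.6327 -0.1234  0.213 ]
hole S [221.9 305.4] 0.9 [ 0.63   -0.1352  0.213 ]
hole S [179.  289.2] 0.46 [ 0.4977 -0.0509  0.213 ]
pin_tip w [198.8 380.6] 0.97 [ 0.6012 -0.1853  0.213 ]
pin_tip w [222.5 315.2] 0.69 [ 0.5799 -0.1364  0.213 ]
pin_tip w [123.2 396.5] 0.67 [ 0.6578 -0.1908  0.213 ]
pin_tip w [238.3 359.8] 0.66 [ 0.5676 -0.1723  0.213 ]
pin_tip S [274.3 233.9] 0.6 [ 0.6362 -0.3172  0.213 ]
pin_tip S [201.8 293.4] 0.56 [ 0.566  -0.1052  0.213 ]
pin_tip S [295.1 242.8] 0.49 [ 0.682  -0.3349  0.213 ]
pin_tip S [320.  274.3] 0.47 [ 0.7538 -0.3324  0.213 ]
pin w [214.4 390.9] 0.9 [ 0.5888 -0.1947  0.213 ]
pin w [262.4 368. ] 0.88 [ 0.5462 -0.1808  0.213 ]
pin w [125.7 401. ] 0.64 [ 0.6562 -0.1942  0.213 ]
pin w [258.2 312.9] 0.57 [ 0.5485 -0.1358  0.213 ]
pin S [252.2 227.9] 0.87 [ 0.5862 -0.2918  0.213 ]
pin S [308.9 273.7] 0.68 [ 0.7381 -0.3193  0.213 ]
pin S [278.3 239.6] 0.51 [ 0.6503 -0.3162  0.213 ]
pin S [182.  291.1] 0.49 [ 0.5096 -0.0565  0.213 ]
tip [ 0.5926 -0.1386  0.2431] [319.3297 222.5613] [290.4689 202.7675] hole [302.0092 157.9028]
(598, 1052, 3) (598, 552, 3) 0.7595057034220533
```

View pics/w4.png

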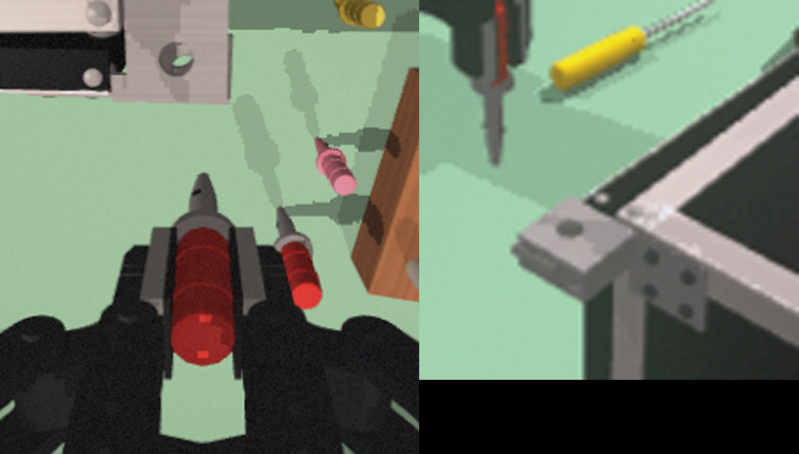

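The picture shows the pin held upright with its nose at about (row 220, col 316), and the ear hole at (154,301) with the eye partly covering it. I'll bring the camera straight above the hole to measure the eye's offset.

send_rows([
  [-0.2, 2, 0],
  [-0.4, 4.6, 1],
  [-0.4, 4.6, 4],
  [-0.4, 4.6, 6.5],
  [-0.4, 4.6, 6.5],
], hand=[-1, -1, -1, -1, -1], roll=[0, 0, 0, 0, 0])

```text
t: 15.15
tcp_pos: [0.5463, -0.135, 0.3088]
tcp_rot: [2.262, -2.177, 0.005]
wrist_force: [-0.2, 0.1, 0.2]
finger_gap: 0.171
```

```bash
python3 - <<'E'
from h import *
np.set_printoptions(precision=4,suppress=True)
s=robot.snapshot('wrist')
o=robot.observe();print(o['tcp_pos'],np.array(s['world_from_camera'])[:3,3])
for r in robot.mark_of('hole',s)[:4]: print(np.round(r['location'],1),round(r['p'],2),atz(s,r['location'],.213)); 
l=robot.mark_of('hole',s)[0]['location'];r,c=int(l[0]),int(l[1]);r0=max(r-30,0);c0=c-30
print(r0,c0,[proj(s,p) for p in([.6315,-.124,.213],[.6415,-.124,.213],[.6315,-.114,.213],[.6315,-.124,.205],[.6315,-.124,.191])])
save(cv2.resize(s['frame'][r0:r0+60,c0:c0+60],None,fx=10,fy=10,interpolation=cv2.INTER_NEAREST),'w5.png')
E
```

```text
[ 0.5467 -0.1353  0.3099] [ 0.6309 -0.1303  0.3793]
[ 81.9 302.8] 0.94 [ 0.6343 -0.1245  0.213 ]
51 272 [array([301.5317,  87.8287]), array([302.0671,  66.0087]), array([281.0392,  87.056 ]), array([302.1185,  87.915 ]), array([303.0253,  88.0485])]
```

View pics/w5.png

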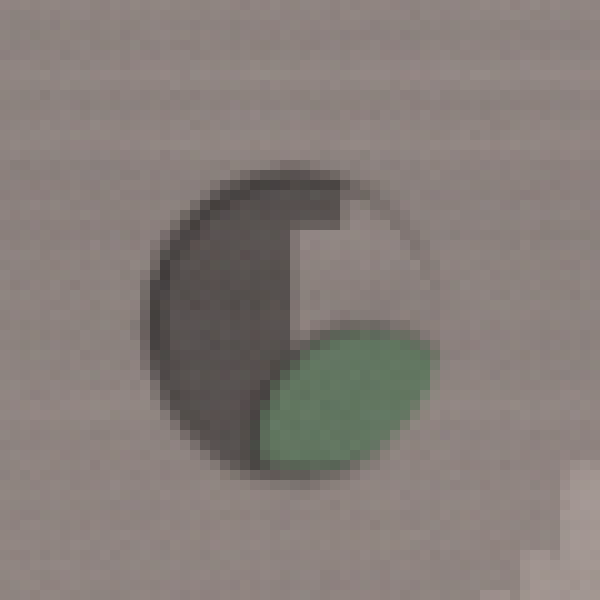

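The view straight down the hole shows the ear hole centred at zoomed (295,325). The eye hole's edge fits a circle centred near (378,455), so the eye sits about 6 mm to -x and 3.7 mm to -y. First I'll put the nose in the ear and feel its walls.

send_rows([
  [0, 0, -4],
  [0, 0, -6],
  [-0.3, -3, -6],
  [-0.8, -6, -6],
  [-1.3, -8.4, -6],
  [-1.3, -8.4, -6],
], hand=[-1, -1, -1, -1, -1, -1], roll=[0, 0, 0, 0, 0, 0])

```text
t: 16.05
tcp_pos: [0.6309, -0.1185, 0.3711]
tcp_rot: [2.264, -2.176, 0.011]
wrist_force: [-0.3, 0.0, -0.4]
finger_gap: 0.173
```

```bash
python3 - <<'E'
from h import *
np.set_printoptions(precision=4,suppress=True)
go([.631,-.1245,.345],-88)
s=robot.snapshot('scene')
o=robot.observe();M=R.from_rotvec(o['tcp_rot']).as_matrix();tip=o['tcp_pos']+M@[0,0,.1322]
print(o['tcp_pos'],'tip',tip,proj(s,tip),proj(s,[.6313,-.1252,.213]),[np.round(r['location'],1) for r in robot.mark_of('pin_tip',s)[:4]])
E
```

```text
slide [0.58 0.03 2.62] roll 0.005 j7 -1.01 tilt [ 0.004 -0.006 -1.   ] F [-0.27  0.02 -0.39]
[ 0.6301 -0.119   0.3713] tip [ 0.6307 -0.1198  0.2391] [310.942  208.1934] [309.3184 219.8062] [array([322.2, 277.6]), array([274.1, 236.3]), array([293.5, 244.2]), array([206.3, 313.2])]
```

send_rows([
  [0.55, 0, 0],
  [0.55, 0, 1],
  [0.55, 0, 2.2],
  [0.55, 0, 2.7],
  [0.55, 0, 2.7],
], hand=[-1, -1, -1, -1, -1], roll=[0, 0, 0, 0, 0])

```text
t: 16.77
tcp_pos: [0.6301, -0.1247, 0.3442]
tcp_rot: [2.262, -2.178, 0.01]
wrist_force: [-0.7, -0.4, -0.7]
finger_gap: 0.171
```

send_rows([
  [0, 0, 0.2],
  [0, 0, 0.4],
  [0, 0, 0.4],
], hand=[-1, -1, -1], roll=[0, 0, 0])

```text
t: 17.15
tcp_pos: [0.6301, -0.1247, 0.3401]
tcp_rot: [2.262, -2.178, 0.01]
wrist_force: [0.0, -0.4, -0.6]
finger_gap: 0.171
```

send_rows([
  [0, 0.15, 0],
  [0, 0.3, 0],
  [0, 0.3, 0],
], hand=[-1, -1, -1], roll=[0, 0, 0])

```text
t: 17.52
tcp_pos: [0.6275, -0.1247, 0.3403]
tcp_rot: [2.263, -2.178, 0.012]
wrist_force: [5.2, -0.0, -2.7]
finger_gap: 0.173
```

send_rows([
  [0, 0.1, 0],
  [0, 0.1, 0],
], hand=[-1, -1], roll=[0, 0])

```text
t: 17.77
tcp_pos: [0.627, -0.1246, 0.3406]
tcp_rot: [-2.264, 2.177, -0.015]
wrist_force: [7.3, -0.3, -3.3]
finger_gap: 0.171
```

send_rows([
  [0, -0.2, 0],
  [0, -0.45, 0],
  [0, -0.7, 0],
  [0, -0.7, 0],
], hand=[-1, -1, -1, -1], roll=[0, 0, 0, 0])

```text
t: 18.27
tcp_pos: [0.634, -0.1244, 0.3404]
tcp_rot: [-2.264, 2.177, -0.014]
wrist_force: [0.5, 0.3, -1.0]
finger_gap: 0.168
```

send_rows([
  [0, -0.1, 0],
  [0, -0.1, 0],
], hand=[-1, -1], roll=[0, 0])

```text
t: 18.52
tcp_pos: [0.635, -0.1244, 0.3404]
tcp_rot: [-2.264, 2.177, -0.014]
wrist_force: [-0.6, -0.1, -0.1]
finger_gap: 0.168
```

send_rows([
  [0, -0.1, 0],
  [0, -0.1, 0],
], hand=[-1, -1], roll=[0, 0])

```text
t: 18.77
tcp_pos: [0.6361, -0.1243, 0.3405]
tcp_rot: [-2.264, 2.177, -0.014]
wrist_force: [-0.2, -0.1, -1.8]
finger_gap: 0.171
```

send_rows([
  [0.15, 0.2, 0],
  [0.3, 0.4, 0],
  [0.3, 0.4, 0],
  [0.3, 0.4, 0],
], hand=[-1, -1, -1, -1], roll=[0, 0, 0, 0])

```text
t: 19.27
tcp_pos: [0.6322, -0.1275, 0.3405]
tcp_rot: [-2.264, 2.177, -0.014]
wrist_force: [-0.4, 0.1, -0.8]
finger_gap: 0.168
```

send_rows([
  [0.1, 0, 0],
  [0.1, 0, 0],
], hand=[-1, -1], roll=[0, 0])

```text
t: 19.52
tcp_pos: [0.6323, -0.1284, 0.3404]
tcp_rot: [-2.264, 2.177, -0.014]
wrist_force: [0.2, 0.9, -1.0]
finger_gap: 0.17
```

send_rows([
  [-0.2, 0, 0],
  [-0.4, 0, 0],
  [-0.6, 0, 0],
  [-0.6, 0, 0],
], hand=[-1, -1, -1, -1], roll=[0, 0, 0, 0])

```text
t: 20.02
tcp_pos: [0.6321, -0.1222, 0.3404]
tcp_rot: [-2.264, 2.177, -0.014]
wrist_force: [1.2, -0.4, -1.3]
finger_gap: 0.168
```

send_rows([
  [0.2, 0.1, 0],
  [0.4, 0.2, 0],
  [0.4, 0.2, 0.15],
  [0.4, 0.2, 0.3],
  [0.4, 0.2, 0.3],
], hand=[-1, -1, -1, -1, -1], roll=[0, 0, 0, 0, 0])

```text
t: 20.65
tcp_pos: [0.6303, -0.1262, 0.3372]
tcp_rot: [-2.264, 2.177, -0.013]
wrist_force: [-0.3, 0.1, -0.8]
finger_gap: 0.169
```

send_rows([
  [0, 0, 0.1],
  [0, 0, 0.1],
], hand=[-1, -1], roll=[0, 0])

```text
t: 20.9
tcp_pos: [0.6303, -0.1261, 0.3361]
tcp_rot: [-2.264, 2.177, -0.013]
wrist_force: [-0.2, -0.2, -0.9]
finger_gap: 0.166
```

send_rows([
  [0, 0, 0.1],
  [0, 0, 0.1],
], hand=[-1, -1], roll=[0, 0])

```text
t: 21.15
tcp_pos: [0.6302, -0.1262, 0.3351]
tcp_rot: [-2.264, 2.177, -0.013]
wrist_force: [-0.7, 0.2, -0.5]
finger_gap: 0.167
```

send_rows([
  [0, 0, 0.1],
  [0, 0, 0.1],
], hand=[-1, -1], roll=[0, 0])

```text
t: 21.4
tcp_pos: [0.6302, -0.1262, 0.334]
tcp_rot: [-2.264, 2.177, -0.013]
wrist_force: [0.6, -0.8, -0.6]
finger_gap: 0.168
```

send_rows([
  [0, 0, 0.1],
  [0, 0, 0.1],
], hand=[-1, -1], roll=[0, 0])

```text
t: 21.65
tcp_pos: [0.6303, -0.1262, 0.333]
tcp_rot: [-2.264, 2.177, -0.013]
wrist_force: [0.0, -0.3, -0.6]
finger_gap: 0.171
```

send_rows([
  [0, 0, 0.1],
  [0, 0, 0.1],
], hand=[-1, -1], roll=[0, 0])

```text
t: 21.9
tcp_pos: [0.6303, -0.1262, 0.332]
tcp_rot: [-2.264, 2.177, -0.013]
wrist_force: [0.2, -0.6, 0.3]
finger_gap: 0.17
```

```bash
python3 - <<'E'
from h import *
np.set_printoptions(precision=4,suppress=True)
s=robot.snapshot('scene');w=robot.snapshot('wrist')
o=robot.observe();M=R.from_rotvec(o['tcp_rot']).as_matrix()
for z in(.0822,.1322): q=o['tcp_pos']+M@[0,0,z];print(q,proj(s,q),proj(w,q))
a=cv2.resize(s['frame'][175:245,275:345],(400,400),interpolation=cv2.INTER_CUBIC)
b=cv2.resize(w['frame'][160:300,250:390],(400,400),interpolation=cv2.INTER_CUBIC)
save(np.hstack([a,b]),'c6.png')
E
```

```text
[ 0.6308 -0.1267  0.2498] [308.5922 205.5315] [317.9656 257.4098]
[ 0.6312 -0.1269  0.1998] [308.6901 225.1798] [317.4672 221.1656]
```

View pics/c6.png

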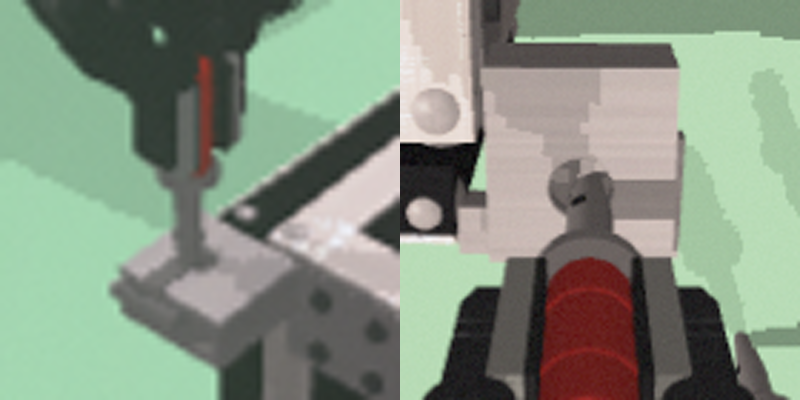

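The pin's nose is inside the ear hole and the collar is where kinematics predicts, so the nose is about 5 mm into the eye with no force. I'll ease it to the centre while lowering.

send_rows([
  [-0.08, -0.1, 0],
  [-0.08, -0.1, 0.2],
  [-0.08, -0.1, 0.2],
], hand=[-1, -1, -1], roll=[0, 0, 0])

```text
t: 22.38
tcp_pos: [0.6311, -0.1255, 0.3297]
tcp_rot: [-2.264, 2.177, -0.013]
wrist_force: [-2.3, -1.7, -1.2]
finger_gap: 0.172
```

send_rows([
  [-0.05, -0.1, 0],
  [-0.05, -0.1, 0.2],
  [-0.05, -0.1, 0.2],
], hand=[-1, -1, -1], roll=[0, 0, 0])

```text
t: 22.75
tcp_pos: [0.632, -0.1249, 0.3275]
tcp_rot: [2.264, -2.178, 0.012]
wrist_force: [-2.7, -2.9, -0.5]
finger_gap: 0.169
```

The side forces (-2.7 N in x, -2.9 N in y) show the pin is in the eye and drawing it in.

send_rows([
  [-0.03, -0.1, 0],
  [-0.03, -0.1, 0.2],
  [-0.03, -0.1, 0.2],
], hand=[-1, -1, -1], roll=[0, 0, 0])

```text
t: 23.12
tcp_pos: [0.6329, -0.1246, 0.3253]
tcp_rot: [2.264, -2.177, 0.012]
wrist_force: [-4.0, -2.0, -0.9]
finger_gap: 0.166
```

send_rows([
  [0, -0.05, 0.2],
  [0, -0.05, 0.3],
  [0, -0.05, 0.3],
], hand=[-1, -1, -1], roll=[0, 0, 0])

```text
t: 23.5
tcp_pos: [0.6334, -0.1246, 0.3222]
tcp_rot: [2.264, -2.177, 0.011]
wrist_force: [-4.9, -2.2, 0.9]
finger_gap: 0.169
```

send_rows([
  [0, -0.05, 0.2],
  [0, -0.05, 0.4],
  [0, -0.05, 0.4],
], hand=[-1, -1, -1], roll=[0, 0, 0])

```text
t: 23.88
tcp_pos: [0.6337, -0.1247, 0.3181]
tcp_rot: [2.263, -2.177, 0.011]
wrist_force: [-5.8, -1.4, 0.8]
finger_gap: 0.168
```

send_rows([
  [0, 0, 0.2],
  [0, 0, 0.4],
  [0, 0, 0.4],
], hand=[-1, -1, -1], roll=[0, 0, 0])

```text
t: 24.25
tcp_pos: [0.6335, -0.1248, 0.3138]
tcp_rot: [2.263, -2.177, 0.01]
wrist_force: [-5.2, -2.1, -1.0]
finger_gap: 0.174
```

Going smoothly; nose is through the lower ear. Continue.

send_rows([
  [0, 0, 0.2],
  [0, 0, 0.4],
  [0, 0, 0.6],
  [0, 0, 0.6],
], hand=[-1, -1, -1, -1], roll=[0, 0, 0, 0])

```text
t: 24.75
tcp_pos: [0.6334, -0.1248, 0.3075]
tcp_rot: [2.263, -2.177, 0.009]
wrist_force: [-5.2, -1.6, -0.9]
finger_gap: 0.171
```

send_rows([
  [0, 0, 0.2],
  [0, 0, 0.4],
  [0, 0, 0.6],
  [0, 0, 0.6],
], hand=[-1, -1, -1, -1], roll=[0, 0, 0, 0])

```text
t: 25.25
tcp_pos: [0.6333, -0.1248, 0.3012]
tcp_rot: [2.262, -2.177, 0.008]
wrist_force: [-5.3, -2.0, -1.0]
finger_gap: 0.167
```

send_rows([
  [0, 0, 0.15],
  [0, 0, 0.3],
  [0, 0, 0.45],
  [0, 0, 0.45],
], hand=[-1, -1, -1, -1], roll=[0, 0, 0, 0])

```text
t: 25.75
tcp_pos: [0.6333, -0.1248, 0.2965]
tcp_rot: [2.262, -2.177, 0.008]
wrist_force: [-4.5, -2.8, 0.7]
finger_gap: 0.172
```

send_rows([
  [0, 0, 0.1],
  [0, 0, 0.15],
  [0, 0, 0.15],
], hand=[-1, -1, -1], roll=[0, 0, 0])

```text
t: 26.12
tcp_pos: [0.6333, -0.1248, 0.2953]
tcp_rot: [2.262, -2.177, 0.008]
wrist_force: [-5.2, -1.1, 5.4]
finger_gap: 0.17
```

send_rows([
  [0, 0, 0.1],
  [0, 0, 0.1],
], hand=[-1, -1], roll=[0, 0])

```text
t: 26.38
tcp_pos: [0.6333, -0.1249, 0.2952]
tcp_rot: [2.263, -2.178, 0.009]
wrist_force: [-7.6, -0.5, 14.1]
finger_gap: 0.172
```

The collar seated exactly at the predicted height (TCP z 0.2952, with contact force rising to 14 N). Release and retreat.

send_rows([
  [0, 0, 0],
  [0, 0, 0],
  [0, 0, 0],
  [0, 0, 0],
  [0, 0, 0],
], hand=[-0.3, 0, 0.3, 0.3, 0.3], roll=[0, 0, 0, 0, 0])

```text
t: 27.0
tcp_pos: [0.6333, -0.1248, 0.2952]
tcp_rot: [2.263, -2.178, 0.009]
wrist_force: [-0.1, -0.5, 0.1]
finger_gap: 0.65
```

send_rows([
  [0, 0, -1],
  [0, 0, -3],
  [0, 0, -6],
  [0, 2, -9],
  [0, 6, -10],
  [0, 8, -10],
], hand=[0.3, 0.3, 0.3, 0.3, 0.3, 0.3], roll=[0, 0, 0, 0, 0, 0])

```text
t: 27.75
tcp_pos: [0.5516, -0.1278, 0.3967]
tcp_rot: [-2.263, 2.179, -0.011]
wrist_force: [1.1, -0.6, -0.7]
finger_gap: 0.649
```

```bash
python3 - <<'E'
from h import *
np.set_printoptions(precision=4,suppress=True)
s=robot.snapshot('scene');w=robot.snapshot('wrist')
o=robot.observe();print(o['tcp_pos'],o['wrist_force'],o['t'])
pw=proj(w,[.633,-.1255,.235]);print(pw,proj(s,[.6315,-.1252,.213]),proj(s,[.6315,-.1252,.259]))
for r in robot.mark_of('pin',s)[:5]: print(np.round(r['location'],1),round(r['p'],2))
a=cv2.resize(s['frame'][160:260,270:370],(400,400),interpolation=cv2.INTER_CUBIC)
r0=int(np.clip(pw[1]-70,0,260));c0=int(np.clip(pw[0]-70,0,500))
b=cv2.resize(w['frame'][r0:r0+140,c0:c0+140],(400,400),interpolation=cv2.INTER_CUBIC)
save(np.hstack([a,b]),'c7.png')
E
```

```text
[ 0.5518 -0.1277  0.3964] [1.0156 0.3964 0.2559] 27.85
[317.0472  93.5525] [309.3912 219.8503] [309.352  201.5783]
[250.9 229.9] 0.74
[215.  308.9] 0.53
[278.8 239.7] 0.51
[308.7 274.7] 0.49
```

View pics/c7.png

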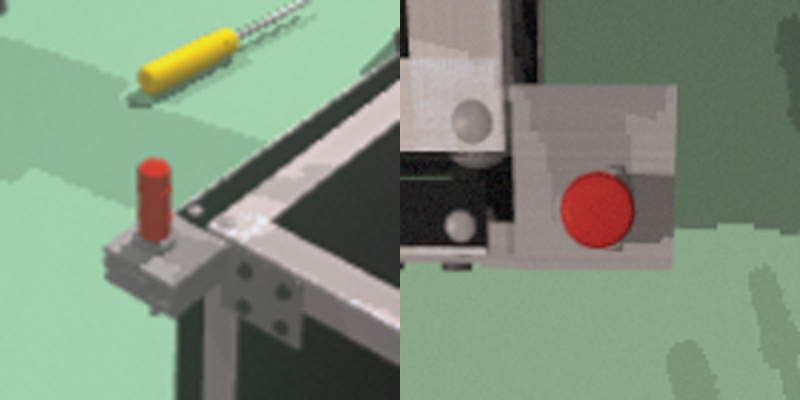

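The pin stands upright with its collar flat on the upper ear (scene crop about (155,243)). Its nose shows below the lower ear at (155,312), the door is shut and the gripper is clear.

```bash
python3 -c "
from bench import robot
print(robot.close_job())"
```

```text
the job is handed in; nothing more can be done
None
```

The door is shut and locked. The red-grip pin from the wooden block is down through the upper ear, the eye and the lower ear, and the gripper has let go and moved clear. I handed the job in at about 28 s of the 72 s allowed.

**What I did:** I pushed the door shut to its stop with closed fingers, peaking at about 23 N in x and 15 N in z. Looking straight down the hole, the camera showed the eye about 6 mm out to -x and 3.7 mm to -y. I felt the ear's sides with the pin's nose, let it drop into the eye off-centre, then eased it into line on the way down. Side forces stayed under about 8 N, and the collar met the ear with up to 14 N.

**Last checks:**
- **Collar height:** it seated at the predicted height (tool at z 0.2952 m).
- **Last pictures:** the collar sits flat, the pin is upright, the nose shows below the lower ear, and the eye is held in line.
- **Clearance:** wrist force was back to noise, with the robot touching nothing.

**Disagreements:** The hole's x position differed by 3 to 4 mm between the two cameras (0.630 m and 0.634 m), and feeling for the ear put it in between. I felt clear contact only on the ear's -x side. The +x and +y sides were never reached, and -y gave only a faint touch.

I saw nothing else on the table disturbed during the work, but I did not check each bystander at the end.

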